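# Put the tape away in the latched sliding-cover case

## Robot

A 7-joint arm with a two-finger parallel gripper is mounted at the origin on a cart in front of the work surface, level with it; the furniture and walls round the work are solid. World frame = base frame: x ahead of the robot, y to its left, z up, the work surface at z = 0. Lengths are in m, angles in rad, forces in N, time in s.
With the tool pointing down it reaches from about 0.4 to 0.875 m from the base axis. Payload 19.3 kg.
Tool frame: the origin (TCP) lies at the very end of the fingers, on their centre line; the grasp point (between the pads) lies bot.pinch_z behind it (bot.pinch_z is the distance from the TCP to the grasp point, in m); z points along the fingers, y is the line along which they close (so a half turn about z gives the same grasp; the last joint's range is limited). The gripper opens to 85 mm and grips with 20 to 120 N. Pads are 22 mm wide; open, the fingers measure 114 mm over their backs; the gripper's body (76 mm by 85 mm) begins 54 mm behind the grasp point. The pads swing forward as they close: fully open they stand 13 mm farther back than shut.
Start: joints at [-0.07, 0.521, -0.036, 1.599, 0.021, 1.021, -0.113], TCP at [0.625, -0, 0.231] pointing down, gripper open.
Joint ranges: [-2.91, 2.91], [-0.3, 2.13], [-1.5, 1.42], [0.17, 2.43], [-1.26, 4.41], [0.16, 1.93], [-2.52, 2.52]. Speed limits (rad/s): [1.89, 1.89, 2.39, 2.39, 3.01, 3.01, 3.01].

## Interface

Orientations are given as [roll, pitch, yaw] about the fixed x, y, z axes, in that order (R = Rz(yaw) Ry(pitch) Rx(roll)).
In Python, from workcell import bot, grab_frame, ticket gives the robot as it stands.
- The arm moves only by the tool arm_command, never from a script. Its argument "commands" is a list of rows, each a list of 3 entries, a list of its own where there are three numbers: the shift along the world's x, y, z in mm, then the turn about the world's z in rad, then the gripper command: -1 is fully open, 1 is shut, values between are in proportion. In form: [[[tx, ty, tz], roll, fingers], ...]. A call has 1 to 20 rows; each row shifts and turns the commanded pose from where the row before left it; what a row does not reach is not made up. A row lasts 1/10 s, in which the tool goes at most 50 mm and 8.59 degrees, less where a joint would pass 70% of its speed; a pose out of reach is approached as far as the arm can. A call with a gripper value outside its range is refused whole. The fingers move at their own pace and stop on an object; "newtons" is the grip in N (left out, the last holds). Time passes only in rows, so rows that do not move let the fingers close. It gives the time, the measured TCP pose, the force, the opening and the grip force at its end, in the units of the state.
- bot.observe(): the state, without advancing time (a new reading comes with each control period).
- grab_frame(name): name is "scene" or "side" or "wrist"; returns a dict with "image" (420x560x3 uint8, red, green, blue), "vertical_fov" (degrees; the focal length in pixels is half the picture's height over the tangent of half this angle, whatever the lens; pixels are square), "cx", "cy" (the principal point, pixels), "R" (3x3) and "t" (3): a world point X has camera coordinates R X + t. Camera axes: x right, y down, z forward; pixel columns grow to the right and rows downward; lengths in m; the calibration is good to about 2 mm. The wrist camera is an equidistant fisheye: a pixel r from the principal point sees the ray r / f radians off the axis. A picture is of the moment at which its call begins. There is no depth.
- ticket.job_done(): hands the job in; it is judged then, once.
The state is a dict: "clock": time; "qpos": joint angles; "qd": joint speeds; "joint_efforts": joint torques, N m; "position": TCP position; "tool_rot": TCP orientation; "force": force on the tool from outside, world axes, zero at the start; "moment": the same for the moment, N m; "grip_width": finger opening in m; "finger_force": force on a finger pad.
Only numpy, scipy, OpenCV 4.12 (cv2) and the standard library are available. Lean on these libraries where they do the work, as an engineer would, in place of code of your own. Each camera call takes 0.05 s, during which the arm holds its last target. There are 200 camera calls.

## Task

Put the roll of black insulating tape that lies on the open bench right of the blue case (not the one at the back by the white tub) away in the case: press the orange release tab down while sliding the grey cover fully open, lay the roll flat in the compartment that this uncovers, and slide the cover fully shut again so that the tab springs up and latches. Leave the nail jar and the small wooden offcut where they are.

Things in the scene. Friction and masses are not known exactly. Their poses are not given: they have to be found in the camera images.
- case: Blue case screwed to the bench, 200 (its x) x 120 (y) x 46 mm high; a 3 mm high screw flange juts 16 mm from each end. Origin: centre of its underside, z up; the cover slides open to its +x, where the white chevrons on the cover point. Cover 193 x 110 x 3 mm, its top 42 mm above the bench, runs under rail lips along the two long sides; lips 46 mm high, 96 mm apart.
- compartment (a point): Centre of the inner floor of the compartment at the case's -x end, where the roll goes; 47 mm from the case's origin towards -x, 3 mm above the bench; axes as the case's. The compartment is 99 mm long (x), 112 mm wide (96 mm between the lips above it). Its end wall at -x is 46 mm high, the cross wall at +x 28 mm.
- cover (a joint): Travel of the grey cover in m: 0 shut, 0.100 fully open (moved to the case's +x, standing out over the end of the case). It slides with about 1.5 to 3 N and stays where it is left. At shut it is latched: without the tab pressed it moves only about 1 mm.
- tab (a joint): Travel of the orange tab in m: 0 up, 0.007 fully pressed; a spring lifts it, 2 N at the start, 5 N fully pressed. Two orange ears stand in gaps of the rail lips while it is up; pressed 4 mm or more they pass under the lips and the cover can slide. Once it has slid 15 mm the lips keep the tab about 4 mm down. With the cover fully shut and nothing on the tab, it springs up and latches.
- tab_pad (a point): Centre of the upper face of the orange tab's thumb pad; moves with cover and tab. Cover shut and tab up: 67 mm from the case's origin towards -x, on its centre line, 51 mm above the bench. A saddle 40 mm wide (y): a flat 36 mm long (x) between two cross ridges, 5 mm thick, 8 mm above the flat, against which a fingertip can push the cover either way. Open at the sides.
- insulating_tape: Roll of black insulating tape lying flat on the bench, 58 mm across and 19 mm high, 50 g. Origin: centre of its underside, z up. Its core counts as solid: grip it across the outside. (The other black roll, at the back by the white tub, belongs to the room and is fixed.)
- nail_jar: Bystander: clear jar with a blue lid, 67 mm across, 86 mm high, standing behind the case. Origin: centre of its underside.
- offcut_3: Bystander: small pine offcut lying on the bench, 40 x 70 x 18 mm. Origin: centre of its underside.
Things that resemble listed ones, but are neither listed nor needed, are in the scene too. Of the things shaped like the insulating_tape, the black one is meant.

How it is judged:
By the outcome, as a careful person would: the job done as asked, in the order asked, and still so for the second after the job is handed in, with the robot touching nothing.
It also fails if it takes over 64 s, if anything falls off the work surface, if the arm or the gripper's body presses on something with over 40 N, if the wrist force passes 120 N, or if a joint passes its speed limit or range.

## Working session

There is one attempt and no reset: what is moved stays moved. The work goes in short steps, Python scripts to look and compute and a tool call to move; the robot and the scene stay as the last step left them, time stands still between calls to the robot, and variables do not carry over. Pictures are saved under pics/ and viewed, at most 10 in all, crops included, and the job is handed in when it is done.

Besides the shell and the picture viewer there is one more tool, called after ">>>" as a command line: name --argument value ..., lists and objects as JSON in quotes. arm_command: Moves the arm, as the interface text tells. Its arguments: {"type":"object","properties":{"commands":{"type":"array"},"newtons":{"type":"number"}},"required":["commands"]}

```bash
mkdir -p pics
cat > h.py <<'E'
import numpy as np, cv2
from workcell import bot, grab_frame, ticket
def save(f,n): cv2.imwrite(f'pics/{n}.png', cv2.cvtColor(f['image'],cv2.COLOR_RGB2BGR))
def foc(f): return f['image'].shape[0]/2/np.tan(np.radians(f['vertical_fov'])/2)
def ray(f,u,v,fish=False):
    F=foc(f); d=np.array([(u-f['cx'])/F,(v-f['cy'])/F,1.])
    if fish:
        r=np.hypot(d[0],d[1]); d=np.array([d[0]/r*np.sin(r),d[1]/r*np.sin(r),np.cos(r)]) if r>0 else d
    R=np.array(f['R']); return -R.T@np.array(f['t']), R.T@d
def onz(f,u,v,z,fish=False):
    c,d=ray(f,u,v,fish); return c+d*(z-c[2])/d[2]
def proj(f,X,fish=False):
    p=np.array(f['R'])@np.array(X)+np.array(f['t']); F=foc(f)
    if fish:
        r=np.hypot(p[0],p[1]); a=np.arctan2(r,p[2]); return f['cx']+F*a*p[0]/r, f['cy']+F*a*p[1]/r
    return f['cx']+F*p[0]/p[2], f['cy']+F*p[1]/p[2]
E
python3 - <<'E'
from h import *
import pickle
fs={n:grab_frame(n) for n in('scene','side','wrist')}
pickle.dump(fs,open('f0.pkl','wb'))
im=[cv2.cvtColor(fs[n]['image'],cv2.COLOR_RGB2BGR) for n in fs]
for n in fs: save(fs[n],n+'0'); print(n,fs[n]['vertical_fov'],-np.array(fs[n]['R']).T@np.array(fs[n]['t']))
print(bot.observe(),bot.pinch_z)
E
```

```text
scene 57.72379134810007 [ 0.26945971 -0.65713271  0.70953884]
side 56.734923305006824 [ 0.36437895 -0.81926721  0.6022381 ]
wrist 65.70646984690485 [0.62459797 0.06655572 0.37221131]
{'clock': 0.15, 'qpos': array([-0.07020268,  0.52189611, -0.03630229,  1.599848  ,  0.02121429,
        1.02112034, -0.11281444]), 'qd': array([-8.79823965e-05, -2.30029080e-03, -8.27593354e-04, -3.29865219e-04,
       -5.49563005e-04,  6.26159971e-04,  9.65720206e-04]), 'joint_efforts': array([ 4.00798544e-04, -9.27376485e+01,  1.98035471e+00, -3.70049715e+01,
        1.79930578e-02,  6.46477114e-03, -1.41420460e-05]), 'position': array([ 6.24751449e-01, -4.64915823e-05,  2.30856795e-01]), 'tool_rot': array([-3.14071003e+00,  8.43851661e-05,  1.57075742e+00]), 'force': array([-0.04317155, -0.47869856,  0.47871832]), 'moment': array([-0.02063626,  0.00313943,  0.03440737]), 'finger_force': 0.0, 'grip_width': 0.08546042576713511} 0.0187
```

View pics/scene0.png

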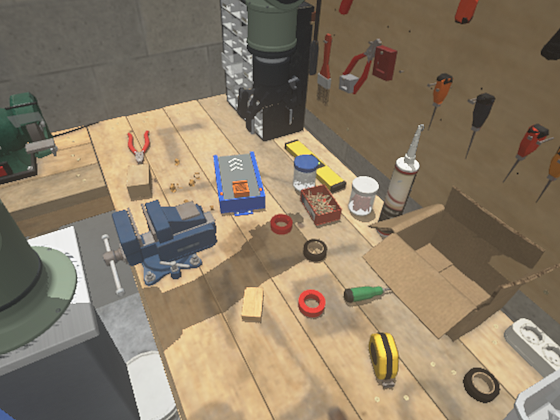

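View pics/wrist0.png

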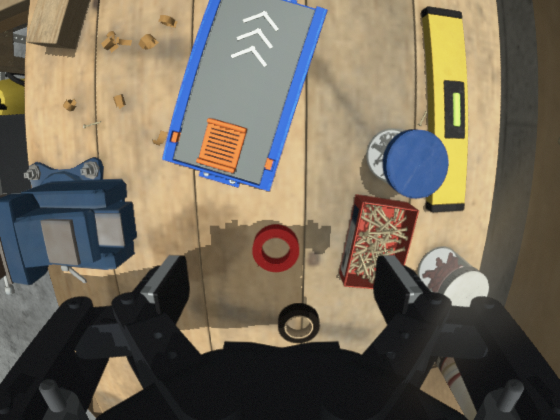

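View pics/side0.png

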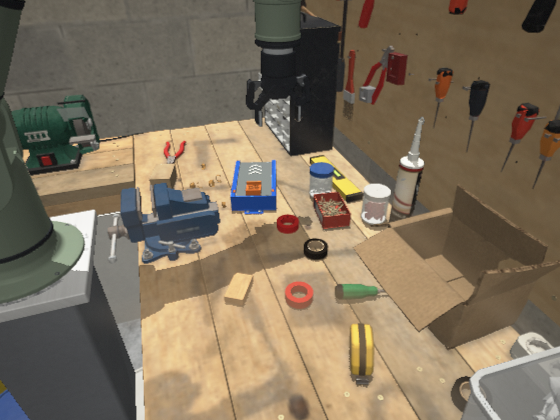

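The black target roll is at scene (315,250) and wrist (298,322). The other black roll is by the white tub at scene (480,385). The case has its pad at the near end: wrist (222,145), with the chevrons pointing up, which is world +y. The jar is at wrist (405,162) and the offcut at scene (252,304).

```bash
cat > m.py <<'E'
from h import *
def blobs(m,amin):
    n,l,s,c=cv2.connectedComponentsWithStats(m.astype(np.uint8)); return [(s[i,4],c[i],l==i) for i in range(1,n) if s[i,4]>=amin]
def orange(f): h=cv2.cvtColor(f['image'],cv2.COLOR_RGB2HSV); return (h[...,0]>4)&(h[...,0]<16)&(h[...,1]>180)&(h[...,2]>110)
def blue(f): h=cv2.cvtColor(f['image'],cv2.COLOR_RGB2HSV); return (h[...,0]>105)&(h[...,0]<125)&(h[...,1]>170)&(h[...,2]>100)
E
python3 - <<'E'
from m import *
import pickle
fs=pickle.load(open('f0.pkl','rb'))
f=fs['wrist']
for z,nm in((.050,'o'),):
  for a,c,m in blobs(orange(f),20):
    r=cv2.minAreaRect(np.argwhere(m)[:,::-1].astype(np.float32)); print(nm,a,c.round(1),onz(f,*c,.053,True).round(4),onz(f,*c,.046,True).round(4), [np.round(x,1) for x in r])
for a,c,m in blobs(blue(f),30):
    print('b',a,c.round(1)); 
    if a>1000:
        p=cv2.approxPolyDP(cv2.convexHull(np.argwhere(m)[:,::-1].astype(np.int32)),6,True)[:,0]
        for q in p: print(q,onz(f,*q,.046,True).round(4))
def black(f): h=cv2.cvtColor(f['image'],cv2.COLOR_RGB2HSV); return h[...,2]<60
for n in('scene','side'):
  g=fs[n]
  for a,c,m in blobs(black(g),100):
    if 280<c[0]<350 and 225<c[1]<275: print(n,a,c, onz(g,*c,.0095))
  for a,c,m in blobs(orange(g),8):
    if 200<c[0]<290 and 140<c[1]<215: print(n,'or',a,c,onz(g,*c,.053).round(4))
g=f['image'][300:345,270:330].astype(int).max(2)
m=np.zeros((420,560),bool); m[295:350,265:335]=black(f)[295:350,265:335]
for a,c,mm in blobs(m,30):print('roll',a,c,cv2.boundingRect(mm.astype(np.uint8)))
for n in('scene','side'):
  F=fs[n];
  for X in([.625,0,.231],): print(n,proj(F,X))
E
```

```text
o 41 [232.7 128.6] [0.577  0.0593 0.053 ] [0.576  0.0592 0.046 ] [array([231.9, 128.6]), array([26.6,  3.6]), np.float64(9.5)]
o 78 [217.8 163.4] [0.5611 0.0249 0.053 ] [0.5597 0.024  0.046 ] [array([216.6, 163.8]), array([36.9,  5.3]), np.float64(12.0)]
b 3361 [240.3  96.3]
[323   9] [0.6666 0.1843 0.046 ]
[268 189] [ 0.6109 -0.003   0.046 ]
[223 182] [0.5645 0.0046 0.046 ]
[164 158] [0.5014 0.0312 0.046 ]
[210   0] [0.5518 0.1971 0.046 ]
scene or 9 [233.55555556 188.44444444] [0.5459 0.0475 0.053 ]
side 243 [314.77777778 251.0781893 ] [ 0.6418778  -0.20304173  0.0095    ]
side or 162 [252.9691358  188.17901235] [0.5616 0.0375 0.053 ]
roll 1112 [300.78417266 328.25989209] (265, 303, 70, 47)
scene (np.float64(269.89732130370373), np.float64(131.56366283509794))
side (np.float64(279.16952184966755), np.float64(127.55780157037317))
```

>>> arm_command --commands '[[[-20, 10, 0], -0.1, 1], [[-20, 10, 0], -0.1, 1], [[-20, 10, 0], -0.1, 1], [[0, 0, 0], 0, 1], [[0, 0, 0], 0, 1], [[0, 0, 0], 0, 1]]' --newtons 30

```text
clock: 0.75
position: [0.5655, 0.0296, 0.2312]
tool_rot: [3.141, 0.0, 1.272]
force: [0.2, 0.4, -0.1]
grip_width: 0.0002
finger_force: 0.0
```

Run:
```python
from m import *
import pickle
f=grab_frame('wrist'); save(f,'w1'); pickle.dump(f,open('w1.pkl','wb'))
print(-np.array(f['R']).T@np.array(f['t']))
for a,c,m in blobs(orange(f),15):
    r=cv2.minAreaRect(np.argwhere(m)[:,::-1].astype(np.float32)); print(a,c.round(1),onz(f,*c,.053,True).round(4),onz(f,*c,.046,True).round(4), [np.round(x,1) for x in r])
for a,c,m in blobs(blue(f),300):
    p=cv2.approxPolyDP(cv2.convexHull(np.argwhere(m)[:,::-1].astype(np.int32)),5,True)[:,0]
    for q in p: print(q,onz(f,*q,.046,True).round(4))
o=bot.observe(); print(o['clock'],o['position'],o['tool_rot'],o['grip_width'])
```

```text
[0.58490332 0.09325715 0.37266478]
95 [276.7 193. ] [0.5595 0.0254 0.053 ] [0.5589 0.0239 0.046 ] [array([276., 193.]), array([ 2., 36.]), np.float64(90.0)]
[332  16] [0.6666 0.1838 0.046 ]
[332 202] [ 0.6113 -0.0022  0.046 ]
[222 203] [0.5009 0.0308 0.046 ]
[221  16] [0.5598 0.2174 0.046 ]
0.8 [0.56551375 0.02953017 0.23117274] [3.14148817e+00 1.08500679e-04 1.27112871e+00] -0.00019987140787822892
```

View pics/w1.png

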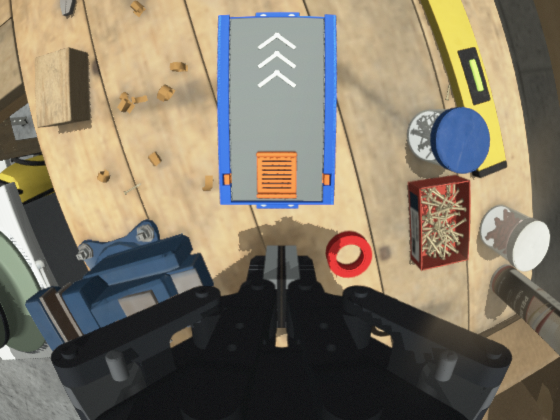

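w1 shows the case aligned with the picture. The pad is centred at about (276.5,174) and the lip corners are at (221..332, 16..203), so yaw is about 73° and the pad is at about (0.565, 0.0435).

>>> arm_command --commands '[[[0, 14, -40], 0, 1], [[0, 0, -40], 0, 1], [[0, 0, -40], 0, 1], [[0, 0, -40], 0, 1], [[0, 0, -8], 0, 1], [[0, 0, 0], 0, 1]]'

```text
clock: 1.4
position: [0.5647, 0.0436, 0.0626]
tool_rot: [-3.14, 0.001, 1.271]
force: [0.1, -0.1, 0.3]
grip_width: 0.0002
finger_force: 0.0
```

Run:
```python
from h import *
f=grab_frame('wrist'); i=f['image'][150:400,150:420]; f=dict(f,image=cv2.resize(i,None,fx=2.2,fy=2.2)); save(f,'w2')
```

```text
(no output)
```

View pics/w2.png

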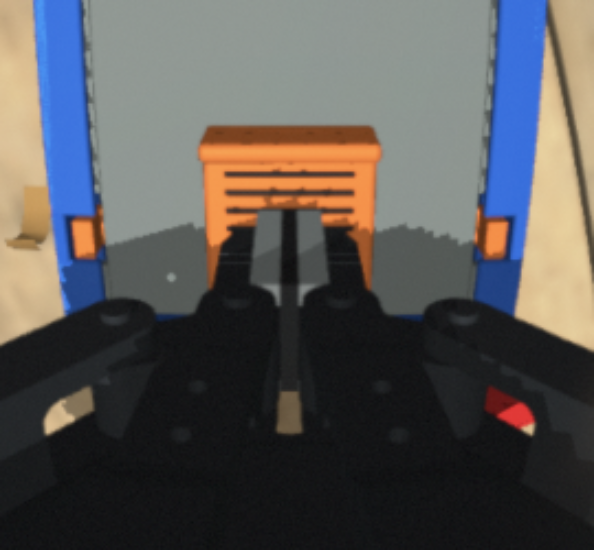

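The closed fingers are centred sideways over the pad (crop x about 290) and behind the front ridge. I'll press down gently.

>>> arm_command --commands '[[[0, 0, -5], 0, 1], [[0, 0, -5], 0, 1], [[0, 0, -3], 0, 1], [[0, 0, 0], 0, 1]]'

```text
clock: 1.85
position: [0.5652, 0.044, 0.0504]
tool_rot: [3.141, -0.0, 1.271]
force: [0.1, 0.0, 2.8]
grip_width: 0.0002
finger_force: 1.0
```

>>> arm_command --commands '[[[0, 0, -3], 0, 1], [[0, 0, -3], 0, 1], [[0, 0, 0], 0, 1]]'

```text
clock: 2.15
position: [0.5652, 0.044, 0.0442]
tool_rot: [3.141, -0.0, 1.271]
force: [1.6, -0.3, 4.4]
grip_width: 0.0004
finger_force: 2.2
```

>>> arm_command --commands '[[[1.5, 4.8, 0], 0, 1], [[1.5, 4.8, 0], 0, 1], [[1.5, 4.8, 0], 0, 1], [[1.5, 4.8, 0], 0, 1], [[1.5, 4.8, 0], 0, 1], [[1.5, 4.8, 0], 0, 1], [[0, 0, 0], 0, 1]]'

```text
clock: 2.85
position: [0.5744, 0.0739, 0.0444]
tool_rot: [3.141, -0.001, 1.272]
force: [2.3, 0.7, 4.4]
grip_width: 0.0001
finger_force: 2.2
```

>>> arm_command --commands '[[[2.9, 9.6, 0], 0, 1], [[2.9, 9.6, 0], 0, 1], [[2.9, 9.6, 0], 0, 1], [[2.9, 9.6, 0], 0, 1], [[2.9, 9.6, 0], 0, 1], [[2.9, 9.6, 0], 0, 1], [[2.9, 9.6, 0], 0, 1], [[0, 0, 0], 0, 1]]'

```text
clock: 3.65
position: [0.5945, 0.142, 0.0442]
tool_rot: [-3.141, -0.001, 1.272]
force: [1.7, 0.2, 4.4]
grip_width: -0.0
finger_force: 2.2
```

>>> arm_command --commands '[[[0.9, 2.9, 0], 0, 1], [[0.9, 2.9, 0], 0, 1], [[0, 0, 0], 0, 1]]'

```text
clock: 3.95
position: [0.5959, 0.1457, 0.0442]
tool_rot: [-3.141, 0.0, 1.271]
force: [-0.6, 0.4, 4.0]
grip_width: -0.0002
finger_force: 2.2
```

>>> arm_command --commands '[[[0.9, 2.9, 0], 0, 1], [[0.6, 1.9, 0], 0, 1], [[0, 0, 0], 0, 1]]'

```text
clock: 4.25
position: [0.5964, 0.1468, 0.0441]
tool_rot: [-3.14, 0.005, 1.268]
force: [-9.5, -18.7, 14.2]
grip_width: -0.0
finger_force: 13.6
```

>>> arm_command --commands '[[[-0.9, -2.9, 0], 0, 1], [[0, 0, 15], 0, 1], [[0, 0, 40], 0, 1], [[0, 0, 45], 0, 1], [[0, 0, 45], 0, 1], [[5, -45, 20], 0, -1], [[5, -45, 10], 0, -1], [[5, -45, 0], 0, -1], [[5, -45, 0], 0, -1], [[5, -45, 0], 0, -1], [[0, -45, 0], 0, -1], [[0, -45, 0], 0, -1], [[0, -45, 0], 0, -1], [[0, 0, 0], 0, -1], [[0, 0, 0], 0, -1]]'

```text
clock: 5.75
position: [0.6216, -0.213, 0.2199]
tool_rot: [3.141, -0.0, 1.269]
force: [0.1, 1.3, -0.3]
grip_width: 0.0852
finger_force: 0.0
```

Run:
```python
from m import *
import pickle
f=grab_frame('wrist'); save(f,'w3'); pickle.dump(f,open('w3.pkl','wb'))
s=grab_frame('scene'); save(s,'s3');pickle.dump(s,open('s3.pkl','wb'))
c=np.hstack([f['image'],s['image'][60:340,110:390].repeat(1,0)]) if 0 else None
a=cv2.resize(f['image'],(440,330)); b=cv2.resize(s['image'][100:300,150:390],(360,300)); b=cv2.copyMakeBorder(b,0,30,0,0,cv2.BORDER_CONSTANT)
save({'image':np.hstack([a,b])},'c3')
for ar,c,m in blobs(cv2.cvtColor(f['image'],cv2.COLOR_RGB2HSV)[...,2]<60,200): print(ar,c.round(1),cv2.boundingRect(m.astype(np.uint8)),onz(f,*c,.019,True).round(4))
```

```text
1891 [505.2  35.2] (474, 0, 56, 86) [ 0.9452 -0.1097  0.019 ]
3747 [ 46.3 134.6] (0, 55, 96, 164) [ 0.3585 -0.0593  0.019 ]
1801 [476.  129.6] (447, 106, 113, 53) [ 0.8621 -0.2162  0.019 ]
936 [299.2 159.3] (274, 134, 51, 52) [ 0.6474 -0.194   0.019 ]
51117 [280.1 363. ] (0, 256, 560, 164) [ 0.5462 -0.4505  0.019 ]
306 [327.  275.2] (320, 264, 19, 25) [ 0.6406 -0.3342  0.019 ]
```

View pics/c3.png

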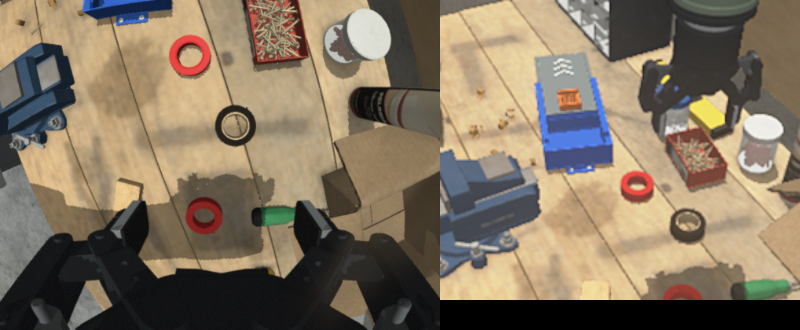

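The cover is fully open and the compartment is uncovered. The black roll is centred at wrist (299,160), which gives (0.6475, -0.195), and there is free space around it.

>>> arm_command --commands '[[[13, 9, -40], 0, -1], [[13, 9, -40], 0, -1], [[0, 0, -40], 0, -1], [[0, 0, -40], 0, -1], [[0, 0, -30], 0, -1], [[0, 0, -20], 0, -1], [[0, 0, -7], 0, -1], [[0, 0, -2], 0, -1], [[0, 0, 0], 0, -1]]'

```text
clock: 6.75
position: [0.6484, -0.1939, 0.0013]
tool_rot: [3.141, -0.0, 1.271]
force: [0.2, -0.2, 1.1]
grip_width: 0.0856
finger_force: 0.0
```

>>> arm_command --commands '[[[0, 0, 0], 0, 0.0], [[0, 0, 0], 0, 0.2], [[0, 0, 0], 0, 0.6], [[0, 0, 0], 0, 1], [[0, 0, 0], 0, 1], [[0, 0, 0], 0, 1], [[0, 0, 0], 0, 1]]' --newtons 30

```text
clock: 7.45
position: [0.6483, -0.1944, 0.0015]
tool_rot: [3.14, -0.0, 1.271]
force: [-1.2, 0.9, 9.6]
grip_width: 0.0547
finger_force: 30.2
```

>>> arm_command --commands '[[[0, 0, 10], 0, 1], [[0, 0, 40], 0, 1], [[0, 0, 40], 0, 1], [[0, 0, 0], 0, 1]]'

```text
clock: 7.85
position: [0.6504, -0.1953, 0.0966]
tool_rot: [3.133, -0.0, 1.27]
force: [0.7, -0.3, -1.0]
grip_width: 0.055
finger_force: 32.3
```

Run:
```python
from h import *
f=grab_frame('wrist'); s=grab_frame('side')
a=f['image'][120:420,100:460]; b=cv2.resize(s['image'][150:300,230:400],(340,300))
save({'image':np.hstack([a,b])},'c4'); o=bot.observe(); print(o['grip_width'],o['force'],o['position'])
```

```text
0.05487654455790744 [-1.16058006  0.00742243 -1.60608315] [ 0.64825262 -0.19450121  0.09191462]
```

View pics/c4.png

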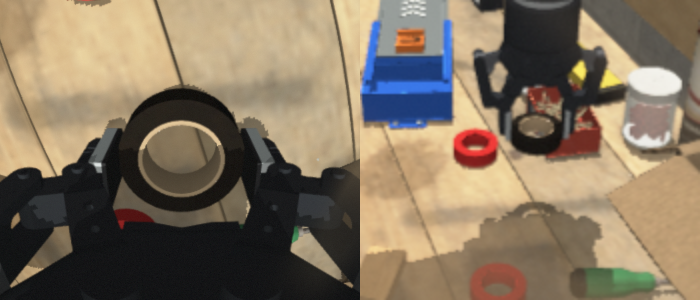

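The roll is held level between the pads, centred at wrist (281,270), and the cover is still open. I'll check the offset in the grip.

Run:
```python
from h import *
f=grab_frame('wrist'); o=bot.observe()['position']
for v in (208,332): print((onz(f,281,v,.1,True)-o).round(4))
print((onz(f,281,270,.1,True)-o).round(4))
cc=np.array([.5847,.1075]);u=np.array([.292,.956])
print(cc-.047*u)
```

```text
[0.0092 0.0283 0.0094]
[-0.0099 -0.0334  0.0094]
[0.0006 0.0004 0.0094]
[0.570976 0.062568]
```

>>> arm_command --commands '[[[0, 0, 38], 0, 1], [[-10, 35, 0], 0.13, 1], [[-12, 40, 0], 0.13, 1], [[-12, 40, 0], 0.13, 1], [[-12, 40, 0], 0.13, 1], [[-12, 40, 0], 0.13, 1], [[-12, 40, 0], 0.13, 1], [[-7, 22, 0], 0, 1], [[0, 0, 0], 0, 1], [[0, 0, 0], 0, 1]]'

```text
clock: 9.0
position: [0.5703, 0.0625, 0.1276]
tool_rot: [-3.14, -0.0, 2.051]
force: [0.2, -1.3, -0.3]
grip_width: 0.0546
finger_force: 32.4
```

>>> arm_command --commands '[[[0, 0, -40], 0, 1], [[0, 0, -20], 0, 1], [[0, 0, -20], 0, 1], [[0, 0, -20], 0, 1], [[0, 0, -14], 0, 1], [[0, 0, -6], 0, 1], [[0, 0, 0], 0, 1]]'

```text
clock: 9.7
position: [0.5705, 0.0621, 0.0077]
tool_rot: [-3.14, -0.0, 2.05]
force: [-0.6, -0.3, -0.4]
grip_width: 0.0549
finger_force: 32.4
```

>>> arm_command --commands '[[[0, 0, -2], 0, 1], [[0, 0, -1], 0, 1], [[0, 0, 0], 0, 1]]'

```text
clock: 10.0
position: [0.571, 0.0627, 0.0058]
tool_rot: [3.141, 0.0, 2.051]
force: [-0.4, 0.4, -0.2]
grip_width: 0.0545
finger_force: 32.4
```

>>> arm_command --commands '[[[0, 0, 0], 0, -0.35], [[0, 0, 0], 0, -0.5], [[0, 0, 0], 0, -0.6], [[0, 0, 0], 0, -0.6], [[0, 0, 0], 0, -0.6]]'

```text
clock: 10.5
position: [0.5707, 0.0627, 0.0053]
tool_rot: [-3.142, -0.0, 2.051]
force: [-0.7, 1.1, -0.4]
grip_width: 0.0683
finger_force: 0.0
```

>>> arm_command --commands '[[[0, 0, 15], 0, -0.6], [[0, 0, 40], 0, -0.6], [[0, 0, 45], 0, -0.6], [[-3, -12, 45], -0.13, 0], [[-3, -13, 45], -0.13, 1], [[0, 0, 30], -0.13, 1], [[0, 0, 0], -0.13, 1], [[0, 0, 0], -0.13, 1], [[0, 0, 0], -0.13, 1], [[0, 0, 0], 0, 1]]'

```text
clock: 11.5
position: [0.5646, 0.0379, 0.2264]
tool_rot: [3.141, -0.001, 1.269]
force: [-0.6, 0.4, -0.6]
grip_width: -0.0001
finger_force: 0.0
```

Run:
```python
from m import *
f=grab_frame('wrist'); save(f,'w5'); o=bot.observe(); print(o['position'],o['tool_rot'])
for a,c,m in blobs(orange(f),15): print(a,c.round(1),cv2.boundingRect(m.astype(np.uint8)),onz(f,*c,.049,True).round(4))
```

```text
[0.56454842 0.03791696 0.22613143] [ 3.14111750e+00 -3.48583865e-04  1.27379405e+00]
76 [279.5  62.5] (261, 62, 38, 2) [0.6   0.157 0.049]
```

View pics/w5.png

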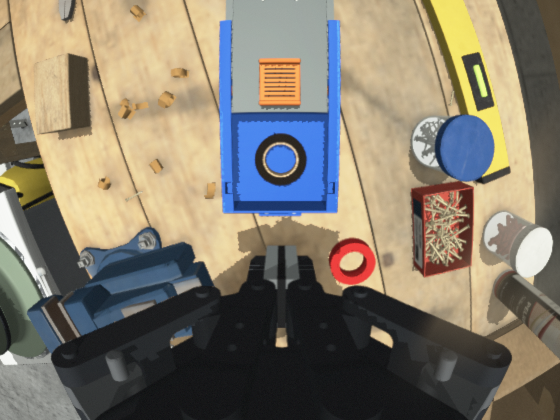

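The roll lies flat in the compartment at (280,160), and the pad is at (279,83), about (0.594, 0.138). Next I'll close the cover.

>>> arm_command --commands '[[[10, 33, 0], 0, 1], [[10, 33, -30], 0, 1], [[9.5, 34, -30], 0, 1], [[0, 0, -40], 0, 1], [[0, 0, -40], 0, 1], [[0, 0, -24], 0, 1], [[0, 0, -8], 0, 1], [[0, 0, -5], 0, 1], [[0, 0, 0], 0, 1]]'

```text
clock: 12.45
position: [0.5946, 0.1377, 0.049]
tool_rot: [3.141, -0.001, 1.272]
force: [0.2, 0.2, 0.0]
grip_width: -0.0001
finger_force: 0.0
```

>>> arm_command --commands '[[[0, 0, -3], 0, 1], [[0, 0, -1.5], 0, 1], [[0, 0, 0], 0, 1]]'

```text
clock: 12.75
position: [0.595, 0.1379, 0.0446]
tool_rot: [3.14, -0.001, 1.271]
force: [2.9, -0.8, 3.5]
grip_width: 0.0
finger_force: 2.1
```

>>> arm_command --commands '[[[-1.5, -4.8, 0], 0, 1], [[-1.5, -4.8, 0], 0, 1], [[-2.9, -9.6, 0], 0, 1], [[-2.9, -9.6, 0], 0, 1], [[-2.9, -9.6, 0], 0, 1], [[-2.9, -9.6, 0], 0, 1], [[-2.9, -9.6, 0], 0, 1], [[-2.9, -9.6, 0], 0, 1], [[-2.9, -9.6, 0], 0, 1], [[-2.9, -9.6, 0], 0, 1], [[-1.5, -4.8, 0], 0, 1], [[-1.5, -4.8, 0], 0, 1], [[0, 0, 0], 0, 1]]'

```text
clock: 14.05
position: [0.5642, 0.0402, 0.0438]
tool_rot: [-3.141, 0.001, 1.27]
force: [-1.3, -0.6, 7.8]
grip_width: 0.0002
finger_force: 3.7
```

>>> arm_command --commands '[[[-0.9, -2.9, 0], 0, 1], [[-0.6, -1.9, 0], 0, 1], [[0, 0, 0], 0, 1]]'

```text
clock: 14.35
position: [0.5628, 0.0361, 0.0438]
tool_rot: [-3.141, 0.0, 1.27]
force: [1.7, 1.0, 6.2]
grip_width: -0.0003
finger_force: 3.2
```

>>> arm_command --commands '[[[-0.6, -1.9, 0], 0, 1], [[-0.6, -1.9, 0], 0, 1], [[0, 0, 0], 0, 1]]'

```text
clock: 14.65
position: [0.5627, 0.0354, 0.0441]
tool_rot: [3.141, -0.004, 1.272]
force: [4.1, 16.3, 3.4]
grip_width: -0.0001
finger_force: 11.2
```

The cover is against its stop. I'll ease off, lift and look.

>>> arm_command --commands '[[[0.9, 2.9, 0], 0, 1], [[0, 0, 3], 0, 1], [[0, 0, 5], 0, 1], [[0, 0, 15], 0, 1], [[0, 0, 45], 0, 1], [[0, -10, 45], 0, 1], [[0, -5, 45], 0, 1], [[0, 0, 20], 0, 1], [[0, 0, 0], 0, 1], [[0, 0, 0], 0, 1]]'

```text
clock: 15.65
position: [0.5625, 0.0202, 0.2217]
tool_rot: [-3.141, 0.001, 1.27]
force: [-0.8, 0.3, 0.4]
grip_width: 0.0
finger_force: 0.0
```

Run:
```python
from m import *
f=grab_frame('wrist'); s=grab_frame('scene')
a=cv2.resize(f['image'][0:230,180:380],(400,460)); b=cv2.resize(s['image'][130:290,190:330],(400,460))
save({'image':np.hstack([a,b])},'c6'); o=bot.observe(); print(o['position'],o['clock'])
```

```text
[0.56233537 0.02058135 0.22069394] 15.75
```

View pics/c6.png

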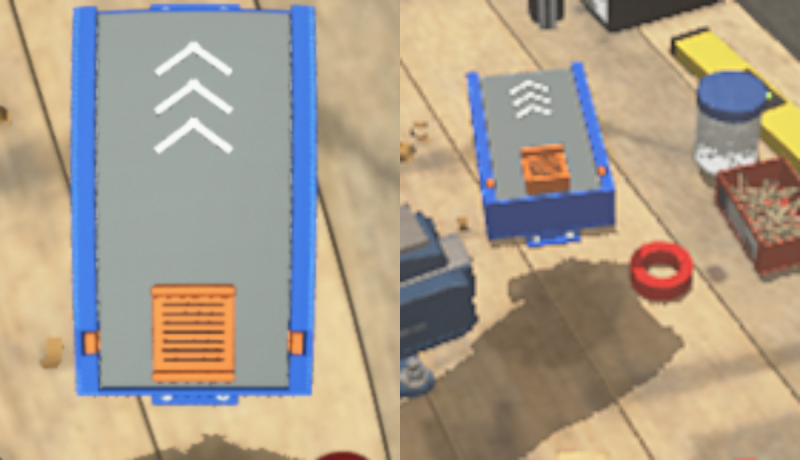

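The cover is fully shut, and the orange ears stand up in the lip gaps at crop (90,343) and (297,343), so the tab is latched. The jar has not moved.

```bash
python3 -c "
from workcell import ticket
print(ticket.job_done())"
```

```text
the job is handed in; nothing more can be done
None
```

The black tape roll is lying flat in the case, the cover is fully shut with the tab up and latched, the nail jar and offcut were not touched, and the job is handed in at about 16 s of the 64 s allowed.

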